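# Pack the cassette and hold it against the taping stand

### The job

Finish packing the instrument cassette: lay the tweezers from the steel drain tray flat across both rails of the open cassette, between the two instruments already there, and close the lid. Then be my third hand while I tape it: push the closed cassette squarely back against the blue sprung backstop of the taping stand with a steady 12 newtons or so (barrel ends in the green bands of the guide rods; never harder than 25), and finish while still pressing, without letting go. Leave the tape roll, marker and dropper bottle alone.

Things in the scene. Friction and masses are not known exactly. Their poses are not given: they have to be found in the camera images.
- stand: Taping stand, fixed on the worktop: white board 234 x 200 mm with three slippery grey ribs along its x, tops 20 mm above the worktop: the bed the cassette slides on (x -110 to +34 mm), with two tape channels between. Origin at worktop height, mid-width; x points from the open front to the backstop, y left. Two spring barrels, 37 mm high, at y = +-52 mm, front ends at x = +88 mm.
- backstop: Sprung backstop: aluminium bar with three blue pads (56 mm wide in the middle, 19 mm at y = +-86 mm), 2 to 15 mm above the bed. Origin in the plane of the pad faces, at worktop height; axes as the stand's; at rest at x = +40 mm of the stand. Each rod shows, from the bar on, 8 mm red, 8 mm green, 8 mm bare steel, and slides into its barrel: barrel end in green = 8 to 16 N.
- spring_travel (a joint): How far the backstop is pushed back, m: 0 at rest, hard stop at 0.022. Linear spring, 1.0 N per mm, no preload: 0.012 = 12 N. Besides the spring, the cassette rubs on the slippery bed with about 1 N, or up to 3 N if the push also bears down on it.
- cassette: Loose perforated steel cassette, 102 (x) x 185 (y) x 23 mm, about 0.5 kg in all, open on the bed, 13 to 36 mm short of the backstop, a little askew. Origin: centre of the underside; x points to the hinge side and backstop. Front wall at x = -49 mm, back wall +47 mm, inside of end walls y = +-91 mm, walls 19 mm high, floor 2 mm thick.
- rails (a point): Middle between the cassette's two instrument rails, at the height of their tops, 10 mm above the cassette's origin; axes as the cassette's. The rails, 12 mm wide, run along x (-43 to +42 mm) at y = +-55 mm; instruments lie across them along y.
- cassette_lid (a joint): Lid angle, rad: 0 shut, grows as it opens, 1.92 fully open, leaning back over the backstop, where it rests.
- hinge (a point): Middle of the lid's hinge line, which runs along the cassette's y at x = +49 mm, z = +21 mm of the cassette. The lid is a flat 2 mm plate reaching 97 mm from here over the whole length; light; hinge friction holds it at any angle above about 1 rad, below that it falls shut. Push it high up and slowly, or the cassette slides along.
- tweezers: Loose slim steel tweezers, 159 mm long (y), 19 mm wide (x), blades 4 mm thick lying 2 to 6 mm above its underside, 20 g, flat in the tray; origin: centre, at the underside. Grip across the blades near the origin, closing along its x, fingertips down to the tray floor. On the rails its origin is about 8 mm above the cassette's.
- tray: Loose shallow steel drain tray, 130 (x) x 260 (y) x 23 mm, walls 10 mm thick, 20 mm high, floor 2 mm; origin: centre of the underside. Holds the tweezers.
- scaler: Thin double-ended steel hand instrument, 176 mm long, 9 mm thick, already in the cassette near its front side (about x = -33 mm).
- probe: Thin double-ended steel hand instrument, 176 mm long, 9 mm thick, already in the cassette near its hinge side (about x = +32 mm).
- tape_roll: Bystander: roll of cream indicator tape, 96 mm across, 25 mm high; origin: centre of the underside.
- marker: Bystander: black and white marker pen, 135 x 17 x 16 mm, lying; origin: centre of the underside, long axis y.
- dropper: Bystander: small brown dropper bottle at the back of the worktop between tap and pouch box, 33 mm wide, 102 mm high; origin: centre of the underside.

How it is judged:
On the way, in this order (a step that is already met when the one before it is completed fails the run):
1. the tweezers lie flat across both rails in the open cassette, let go (x of tweezers in the frame of cassette between -0.03 and 0.03 m and y of tweezers in the frame of cassette between -0.014 and 0.014 m and z of tweezers in the frame of cassette between 0.003 and 0.013 m and angle between the y axis of tweezers and the y axis of cassette, either way round below 0.2 rad and x of scaler in the frame of cassette between -0.047 and 0.047 m and y of scaler in the frame of cassette between -0.045 and 0.045 m and z of scaler in the frame of cassette between -0.001 and 0.016 m and x of probe in the frame of cassette between -0.047 and 0.047 m and y of probe in the frame of cassette between -0.045 and 0.045 m and z of probe in the frame of cassette between -0.001 and 0.016 m and contact force between the fingers and tweezers below 0.3 N and value of joint cassette_lid above 0.6 rad), for 0.2 s.
2. the lid is shut over the tweezers and the two instruments (x of tweezers in the frame of cassette between -0.03 and 0.03 m and y of tweezers in the frame of cassette between -0.014 and 0.014 m and z of tweezers in the frame of cassette between 0.003 and 0.013 m and angle between the y axis of tweezers and the y axis of cassette, either way round below 0.2 rad and x of scaler in the frame of cassette between -0.047 and 0.047 m and y of scaler in the frame of cassette between -0.045 and 0.045 m and z of scaler in the frame of cassette between -0.001 and 0.016 m and x of probe in the frame of cassette between -0.047 and 0.047 m and y of probe in the frame of cassette between -0.045 and 0.045 m and z of probe in the frame of cassette between -0.001 and 0.016 m and value of joint cassette_lid below 0.06 rad), for 0.2 s.
At the end, for the whole second after the job is handed in: Gripper still pushing (over 4 N), cassette at rest pressing the backstop with 8 to 16 N, flat on the bed, square within 0.05 rad, within 20 mm of mid-stand; lid under 0.06 rad; tweezers across both rails (30 mm across, 14 mm endways, 0.2 rad), scaler and probe inside (all of step 2 and contact force between backstop and cassette between 8 and 16 N and contact force between the fingers and cassette above 4 N and angle between the x axis of cassette and the x axis of stand, either way round below 0.05 rad and y of cassette in the frame of stand between -0.02 and 0.02 m and z of cassette in the frame of stand between 0.017 and 0.023 m and linear speed of cassette below 0.01 m/s and velocity of joint spring_travel below 0.01 m/s); the arm keeps its last pose, push and grip.
It fails at once if the cassette is pressed against the backstop with more than 25 N (contact force between backstop and cassette above 25 N).
It fails at once if the tape roll is knocked more than 25 mm from its place (distance of tape_roll from where it was at the start of the episode above 0.025 m).
It fails at once if the marker is knocked more than 25 mm from its place (distance of marker from where it was at the start of the episode above 0.025 m).
It fails at once if the dropper bottle is knocked more than 25 mm from its place (distance of dropper from where it was at the start of the episode above 0.025 m).
It also fails if it takes over 64 s, if anything falls off the work surface, if the arm or the gripper's body presses on something with over 40 N, if the wrist force passes 120 N, or if a joint passes its speed limit or range.

### The arm

A 7-joint arm with a two-finger parallel gripper is mounted at the origin on a cart in front of the work surface, level with it; the furniture and walls round the work are solid. World frame = base frame: x ahead of the robot, y to its left, z up, the work surface at z = 0. Lengths are in m, angles in rad, forces in N, time in s.
With the tool pointing down it reaches from about 0.4 to 0.85 m from the base axis. Payload 10.4 kg.
Tool frame: the origin (TCP) lies at the centre of the arm's flange, where the gripper is bolted on; the fingertips stand 182 mm ahead of it and the grasp point (between the pads) lies 164 mm ahead of it; z points along the fingers, y is the line along which they close (so a half turn about z gives the same grasp; the last joint's range is limited). The gripper opens to 87 mm and grips with 3 to 60 N. Pads are 19 mm wide; open, the fingers measure 117 mm over their backs; the gripper's body (75 mm by 190 mm) begins 51 mm behind the grasp point.
Start: joints at [1.32, 0.332, -0.065, 1.46, 0.022, 1.35, -0.088], TCP at [0.141, -0.609, 0.405] pointing down, gripper open.
Joint ranges: [-2.6, 2.6], [-0.5, 2.12], [-1.47, 1.34], [0.16, 2.42], [-1.27, 4.41], [0.06, 2.06], [-2.6, 2.6]. Speed limits (rad/s): [2.22, 2.22, 2.79, 2.79, 3.14, 3.14, 3.14].

### API

Orientations are given as a 3x3 rotation matrix whose columns are the frame's x, y, z axes.
In Python, from plant import r, optics, ticket gives the robot as it stands.
- The arm moves only by the tool send_rows, never from a script. Its argument "deltas" is a list of rows, each a list of 3 entries, a list of its own where there are three numbers: the shift along the tool's x, y, z in cm, then the turn, a rotation vector about the tool's x, y, z in rad, then the finger opening in cm, from 0 to 8.7. A call has 1 to 5 rows; each row shifts and turns the commanded pose from where the row before left it, along the tool's axes as they then stand; what a row does not reach is not made up. A row lasts 1/12 s, in which the tool goes at most 41.7 mm and 7.16 degrees, less where a joint would pass 70% of its speed; a pose out of reach is approached as far as the arm can. A call is refused whole if a number of a shift passes 4.17 or a number of a turn 0.125, either way. A call with a gripper value outside its range is refused whole. The fingers move at their own pace and stop on an object; the grip force is fixed at half the most. Time passes only in rows, so rows that do not move let the fingers close. It gives the time, the measured TCP pose, the force, the opening and the grip force at its end, in the units of the state.
- r.get_obs(): the state, without advancing time (a new reading comes with each control period).
- optics.get_image(name): name is "side" or "top"; returns a dict with "pixels" (480x640x3 uint8, red, green, blue), "mtx" (3x3 intrinsics, pixels), "world_to_cam" (4x4, takes a point from world to camera coordinates). Camera axes: x right, y up, looking along -z (the intrinsics and any distortion apply to the point x, -y, -z); pixel columns grow to the right and rows downward; lengths in m; the calibration is good to about 2 mm. A picture is of the moment at which its call begins. There is no depth.
- ticket.hand_in(): hands the job in; it is judged then, once.
The state is a dict: "t": time; "joints": joint angles; "qd": joint speeds; "effort": joint torques, N m; "ee_pos": TCP position; "orientation": TCP orientation; "ft_force": force on the tool from outside, world axes, zero at the start; "wrist_torque": the same for the moment, N m; "grip_width": finger opening in m; "grip_force": force on a finger pad.
Only numpy, scipy, OpenCV 4.12 (cv2) and the standard library are available. Lean on these libraries where they do the work, as an engineer would, in place of code of your own. Each camera call takes 0.05 s, during which the arm holds its last target. There are 200 camera calls.

## Working session

There is one attempt and no reset: what is moved stays moved. The work goes in short steps, Python scripts to look and compute and a tool call to move; the robot and the scene stay as the last step left them, time stands still between calls to the robot, and variables do not carry over. Pictures are saved under pics/ and viewed, at most 10 in all, crops included, and the job is handed in when it is done.

Besides the shell and the picture viewer there is one more tool, called after "Call:" as name(argument=value, ...) on one line, values as JSON. send_rows: Moves the arm, as the interface text tells. Its arguments: {"type":"object","properties":{"deltas":{"type":"array"}},"required":["deltas"]}

```bash
mkdir -p pics; ls
python3 - <<'E'
from plant import r,optics
import cv2,json
o=r.get_obs();print({k:(v.tolist() if hasattr(v,'tolist') else v) for k,v in o.items()})
for n in("top","side"):
    d=optics.get_image(n);cv2.imwrite(f"pics/{n}0.png",d["pixels"][:,:,::-1]);print(n,d["mtx"],d["world_to_cam"],[k for k in d])
E
```

```text
pics
{'t': 0.0, 'joints': [1.320437581197848, 0.3328897225160514, -0.06471079101366368, 1.4609380727491341, 0.021608894822189608, 1.3498972013409676, -0.08848226797929935], 'qd': [-0.0005428195360205994, -0.0007688405353774003, -3.9594086122324435e-05, 0.00026298180010142605, 0.0001090656490122134, 0.00037791867014420324, 0.0013049869231152745], 'effort': [-0.001021672142087482, -62.32627630233765, 0.02414744405541569, -38.98976683616638, -0.0612262892536819, 0.03978822729550302, 0.00015707518741692184], 'ee_pos': [0.14110369567133507, -0.6087349650952907, 0.4039441844678028], 'orientation': [[0.974163417132298, 0.22584393271882847, -0.0003934148164419123], [0.22584426413794711, -0.9741624402035495, 0.0013814675728605233], [-7.125386801892131e-05, -0.0014346256511556042, -0.9999989683855315]], 'ft_force': [-0.2245459208837029, -0.11676755808951608, 0.23661870848423922], 'wrist_torque': [-0.020613865591402086, -0.00807793683271505, -0.02811177778631508], 'grip_force': 0.0, 'grip_width': 0.08734235153377032}
top [[582.02618184   0.         320.1658246 ]
 [  0.         582.02618184 246.1908304 ]
 [  0.           0.           1.        ]] [[ 0.0035924  -0.99984396  0.01729624 -0.12356034]
 [ 0.99357125  0.00552592  0.11307355 -0.5222624 ]
 [-0.11315148  0.01677884  0.99343606 -1.41147901]
 [ 0.          0.          0.          1.        ]] ['pixels', 'mtx', 'world_to_cam']
side [[531.5848249    0.         318.79447511]
 [  0.         531.5848249  236.38263138]
 [  0.           0.           1.        ]] [[-0.95333938 -0.30112149 -0.02167669  0.43756595]
 [ 0.17490154 -0.60940112  0.77333028 -0.20738704]
 [-0.24607617  0.73345493  0.6336327  -1.19188183]
 [ 0.          0.          0.          1.        ]] ['pixels', 'mtx', 'world_to_cam']
```

View pics/top0.png

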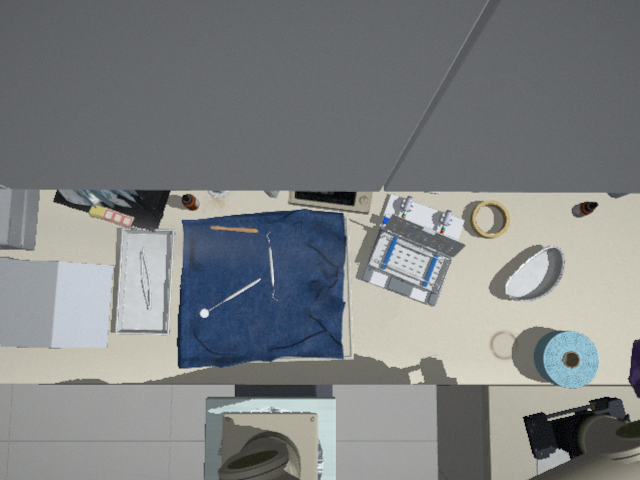

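View pics/side0.png

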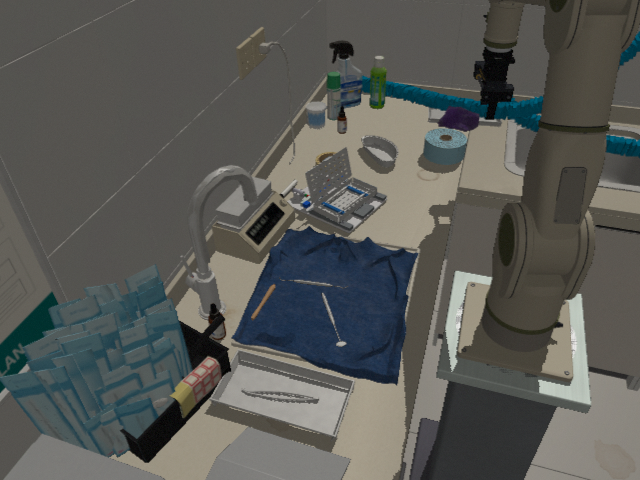

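Run:
```python
import cv2,numpy as np
t=cv2.imread("pics/top0.png");s=cv2.imread("pics/side0.png")
a=cv2.resize(t[188:313,350:480],None,fx=4,fy=4,interpolation=cv2.INTER_CUBIC)
b=cv2.resize(t[222:347,110:180],None,fx=4,fy=4,interpolation=cv2.INTER_CUBIC)
cv2.imwrite("pics/c1.png",np.hstack([a,b]))
a=cv2.resize(s[140:240,270:395],None,fx=5,fy=5,interpolation=cv2.INTER_CUBIC)
cv2.imwrite("pics/c2.png",a)
```

```text
(no output)
```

View pics/c1.png

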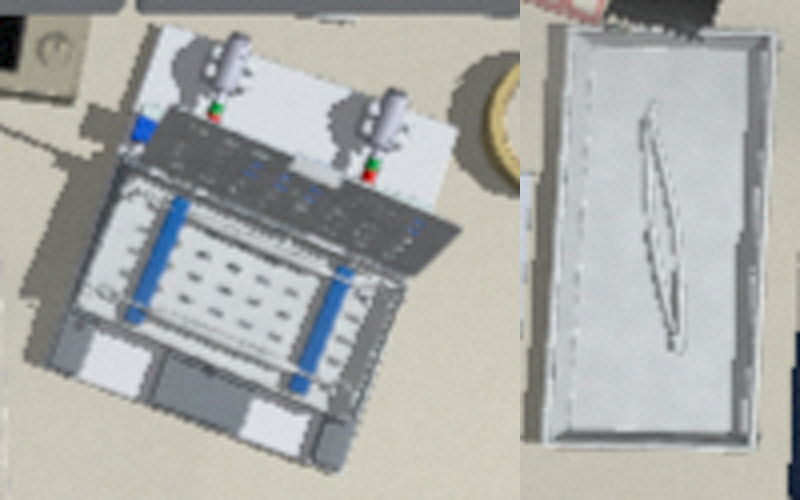

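View pics/c2.png

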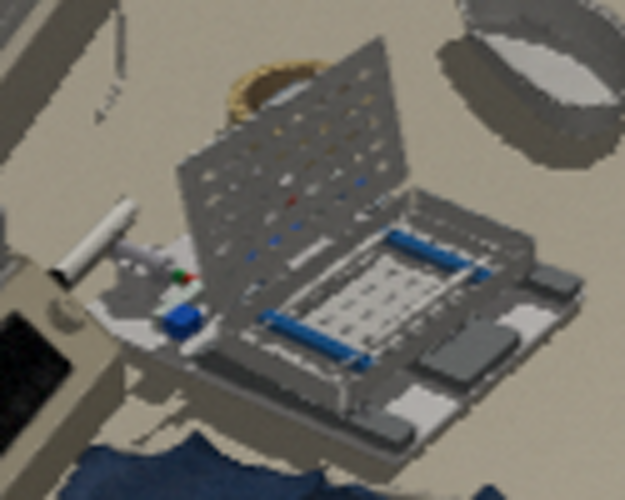

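```bash
cat > h.py <<'E'
import numpy as np,cv2
from plant import r,optics
def cast(d,uv,z):
    W=d["world_to_cam"];K=d["mtx"];R=W[:3,:3];c=-R.T@W[:3,3]
    uv=np.atleast_2d(uv).astype(float)
    v=np.c_[(uv[:,0]-K[0,2])/K[0,0],-(uv[:,1]-K[1,2])/K[1,1],-np.ones(len(uv))]@R
    return c+v*((z-c[2])/v[:,2])[:,None]
def proj(d,p):
    W=d["world_to_cam"];K=d["mtx"];q=np.atleast_2d(p)@W[:3,:3].T+W[:3,3]
    return np.c_[K[0,2]-K[0,0]*q[:,0]/q[:,2],K[1,2]+K[1,1]*q[:,1]/q[:,2]]
E
python3 - <<'E'
from h import *
np.set_printoptions(precision=4,suppress=True)
d=optics.get_image("top");s=optics.get_image("side")
def rails(d):
    h=cv2.cvtColor(d["pixels"],cv2.COLOR_RGB2HSV);m=cv2.inRange(h,(100,120,110),(122,255,255))
    n,l,st,c=cv2.connectedComponentsWithStats(m)
    o=[]
    for i in range(1,n):
        if 20<st[i,4]<3000:
            p=np.argwhere(l==i)[:,::-1];o.append((st[i,4],c[i],st[i,:4]))
    return o
for n,x in(("top",d),("side",s)):
    print(n)
    for a,c,b in rails(x):
        p=cast(x,c,.03)[0]
        if .4<p[0]<.95 and -.6<p[1]<0: print(a,c,b,p)
crop=lambda x,y:(350+x/4-.375,188+y/4-.375)
crt=lambda x,y:(110+(x-520)/4-.375,222+y/4-.375)
print("rib front corners z20",cast(d,[crop(50,365),crop(338,472)],.02))
print("board back corners z10",cast(d,[crop(160,25),crop(458,128)],.01))
print("rod red",cast(d,[crop(215,112),crop(372,172)],.028))
print("lid top edge",proj(d,[[.7,-.2,.1]]))
print("tweezers",cast(d,[crt(655,102),crt(680,350)],.006))
print("tray corners z20",cast(d,[crt(567,32),crt(777,32),crt(755,448),crt(545,443)],.02))
print("side tray tweez",cast(s,[[243,391],[319,400]],.006))
print("marker side",cast(s,[[280,195],[296,180]],.008), "roll top",cast(d,[[490,218]],.025),"dropper",cast(s,[[217,336]],0),cast(s,[[217,308]],.1))
E
```

```text
top
32 [385.6562 219.8125] [383 217   7   7] [ 0.5901 -0.2845  0.03  ]
51 [283.6471 228.7255] [279 223  11  15] [ 0.5661 -0.0303  0.03  ]
113 [390.0708 250.0265] [384 237  13  27] [ 0.5143 -0.2948  0.03  ]
30 [274.1667 241.9   ] [270 238   9   9] [ 0.533  -0.0072  0.03  ]
24 [308.6667 250.9583] [305 249  10   6] [ 0.5109 -0.0927  0.03  ]
97 [430.2887 269.0722] [425 258  12  23] [ 0.4674 -0.3941  0.03  ]
97 [287.8866 273.8557] [278 267  22  13] [ 0.4539 -0.0419  0.03  ]
48 [315.875 274.25 ] [310 270  13   9] [ 0.4532 -0.1109  0.03  ]
119 [337.9916 287.3445] [330 277  13  21] [ 0.4212 -0.1654  0.03  ]
26 [292.5769 291.4231] [288 289  10   6] [ 0.4107 -0.0538  0.03  ]
side
27 [355.4074 189.3704] [349 186  15   7] [ 0.4695 -0.3967  0.03  ]
36 [331.3056 206.1944] [323 202  18  10] [ 0.5143 -0.2959  0.03  ]
rib front corners z20 [[ 0.4429 -0.2259  0.02  ]
 [ 0.3775 -0.4041  0.02  ]]
board back corners z10 [[ 0.6602 -0.2978  0.01  ]
 [ 0.5951 -0.4867  0.01  ]]
rod red [[ 0.6013 -0.3293  0.028 ]
 [ 0.564  -0.4272  0.028 ]]
lid top edge [[353.8233 169.639 ]]
tweezers [[0.5208 0.3217 0.006 ]
 [0.3664 0.3004 0.006 ]]
tray corners z20 [[0.5628 0.3738 0.02  ]
 [0.5636 0.2436 0.02  ]
 [0.307  0.2488 0.02  ]
 [0.3096 0.3765 0.02  ]]
side tray tweez [[0.5159 0.3281 0.006 ]
 [0.3624 0.3039 0.006 ]]
marker side [[ 0.6882 -0.3375  0.008 ]
 [ 0.6689 -0.428   0.008 ]] roll top [[ 0.5972 -0.5481  0.025 ]] dropper [[ 0.633   0.2087 -0.    ]] [[0.6157 0.2119 0.1   ]]
```

Run:
```python
from h import *
np.set_printoptions(precision=3,suppress=True)
d=optics.get_image("top");s=optics.get_image("side");o=r.get_obs()
P=lambda d:d["mtx"]@np.diag([1,-1,-1])@d["world_to_cam"][:3]
def tri(a,b):
    X=cv2.triangulatePoints(P(d),P(s),np.float64(a).reshape(2,1),np.float64(b).reshape(2,1));return (X[:3]/X[3]).ravel()
print("box top far/near corner",tri((55,262),(237,430)),tri((52,346),(350,463)))
print("box bottom edge",cast(d,[[112,264],[112,346]],0))
R=np.array(o["orientation"]);p=np.array(o["ee_pos"])
ims=[]
for x,c in((d,None),(s,None)):
    im=x["pixels"][:,:,::-1].copy()
    for a,b,col in((.0375,.095,(0,255,0)),(.095,.0375,(0,0,255))):
        q=[p+R@[i*a,j*b,.113] for i,j in((1,1),(1,-1),(-1,-1),(-1,1))]
        cv2.polylines(im,[proj(x,q).round().astype(int)],1,col,1)
    ims.append(im)
a=cv2.resize(ims[0][380:480,500:640],None,fx=4,fy=4);b=cv2.resize(ims[1][20:170,460:520],(160,400))
cv2.imwrite("pics/g.png",np.hstack([a,b]))
```

```text
box top far/near corner [0.46  0.479 0.136] [0.27  0.478 0.131]
box bottom edge [[0.478 0.4   0.   ]
 [0.276 0.391 0.   ]]
```

View pics/g.png

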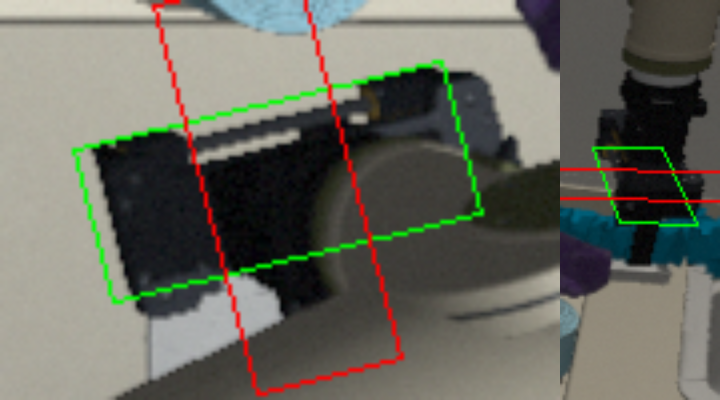

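Run:
```python
from h import *
np.set_printoptions(precision=3,suppress=True)
d=optics.get_image("top");s=optics.get_image("side")
P=lambda d:d["mtx"]@np.diag([1,-1,-1])@d["world_to_cam"][:3]
def tri(a,b):
    X=cv2.triangulatePoints(P(d),P(s),np.float64(a).reshape(2,1),np.float64(b).reshape(2,1));X=(X[:3]/X[3]).ravel();return X,proj(d,X)[0]-a,proj(s,X)[0]-b
for a in((55,262),(112,264)):print(a,tri(a,(237,430)))
for a in((52,346),(112,346)):print(a,tri(a,(350,463)))
im=d["pixels"][:,:,::-1];a=cv2.resize(im[185:360,0:185],None,fx=3,fy=3)
b=cv2.resize(s["pixels"][:,:,::-1][380:480,150:370],None,fx=2,fy=2)
o=np.zeros((540,800,3),np.uint8);o[:525,:400]=a[:,155:];o[:200,400:]=b[:,:400];cv2.imwrite("pics/b.png",o)
```

```text
(55, 262) (array([0.46 , 0.479, 0.136]), array([1.407, 5.108]), array([-8.822, -1.334]))
(112, 264) (array([ 0.486,  0.404, -0.004]), array([-0.927, -2.923]), array([4.748, 0.568]))
(52, 346) (array([0.27 , 0.478, 0.131]), array([0.996, 5.63 ]), array([-9.943, -0.761]))
(112, 346) (array([ 0.274,  0.398, -0.021]), array([0.037, 0.181]), array([-0.3  , -0.017]))
```

View pics/b.png

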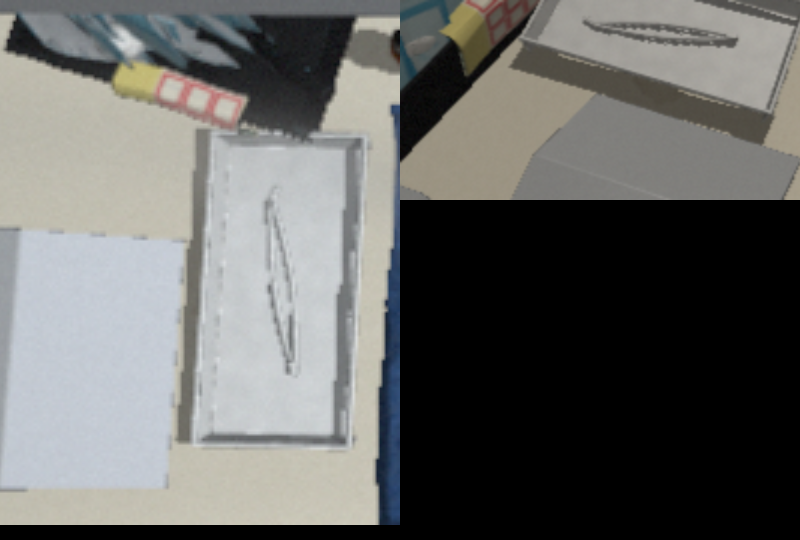

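Call:
send_rows(deltas=[[[2.0,-1.3,0],[0,0,0],4.5],[[3.3,-2.1,0],[0,0,0],4.5],[[3.3,-2.1,0],[0,0,0],4.5],[[3.3,-2.1,0],[0,0,0],4.5],[[3.3,-2.1,0],[0,0,0],4.5]])

```text
t: 0.82
ee_pos: [0.2683, -0.4785, 0.4049]
orientation: [[0.974, 0.226, 0.0], [0.226, -0.974, -0.0], [0.0, 0.0, -1.0]]
ft_force: [0.5, -1.3, -1.2]
grip_width: 0.0616
grip_force: 0.0
```

Call:
send_rows(deltas=[[[3.3,-2.1,0],[0,0,0],4.5],[[3.3,-2.1,0],[0,0,0],4.5],[[3.3,-2.1,0],[0,0,0],4.5],[[3.3,-2.1,0],[0,0,0],4.5],[[3.3,-2.1,0],[0,0,0],4.5]])

```text
t: 1.23
ee_pos: [0.4053, -0.3389, 0.4051]
orientation: [[0.974, 0.226, 0.0], [0.226, -0.974, -0.001], [0.0, 0.001, -1.0]]
ft_force: [0.6, -0.6, 0.1]
grip_width: 0.0456
grip_force: 0.0
```

Call:
send_rows(deltas=[[[3.3,-2.1,0],[0,0,0],4.5],[[3.3,-2.1,0],[0,0,0],4.5],[[3.3,-2.1,0],[0,0,0],4.5],[[2.0,-3.0,0],[0,0,0],4.5],[[0.5,-4.0,0],[0,0,0],4.5]])

```text
t: 1.65
ee_pos: [0.4972, -0.1816, 0.4043]
orientation: [[0.974, 0.226, 0.001], [0.226, -0.974, 0.001], [0.001, -0.001, -1.0]]
ft_force: [0.8, 0.7, 0.2]
grip_width: 0.045
grip_force: 0.0
```

Call:
send_rows(deltas=[[[0.5,-4,0],[0,0,0],4.5],[[0.5,-4,0],[0,0,0],4.5],[[0.5,-4,0],[0,0,0],4.5],[[0.5,-4,0],[0,0,0],4.5],[[0.5,-4,0],[0,0,0],4.5]])

```text
t: 2.07
ee_pos: [0.4736, 0.0194, 0.405]
orientation: [[0.974, 0.226, 0.001], [0.226, -0.974, -0.001], [0.001, 0.001, -1.0]]
ft_force: [1.7, 0.7, 0.4]
grip_width: 0.0449
grip_force: 0.0
```

Call:
send_rows(deltas=[[[0.5,-4,0],[0,0,0],4.5],[[0.5,-4,0],[0,0,0],4.5],[[0.5,-4,0],[0,0,0.04],4.5],[[0.5,-3,0],[0,0,0.04],4.5],[[0,0,0],[0,0,0],4.5]])

```text
t: 2.48
ee_pos: [0.4594, 0.1747, 0.4053]
orientation: [[0.988, 0.153, 0.001], [0.153, -0.988, 0.002], [0.001, -0.002, -1.0]]
ft_force: [-0.4, -0.1, -0.5]
grip_width: 0.0448
grip_force: 0.0
```

Call:
send_rows(deltas=[[[0.1,-3.5,0.5],[0,0,0],4.5],[[0.1,-3.5,1],[0,0,0],4.5],[[0.1,-3.5,2],[0,0,0],4.5],[[0.05,-3.5,3],[0,0,0],4.5],[[0,0,3.5],[0,0,0],4.5]])

```text
t: 2.9
ee_pos: [0.4423, 0.3103, 0.3086]
orientation: [[0.988, 0.154, 0.003], [0.154, -0.988, 0.006], [0.003, -0.005, -1.0]]
ft_force: [-0.3, 1.0, 0.0]
grip_width: 0.045
grip_force: 0.0
```

Call:
send_rows(deltas=[[[0,0,3.5],[0,0,0],4.5],[[0,0,2.5],[0,0,0],4.5],[[0,0,1.5],[0,0,0],4.5],[[0,0,0],[0,0,0],4.5],[[0,0,0],[0,0,0],4.5]])

```text
t: 3.32
ee_pos: [0.4444, 0.3038, 0.2325]
orientation: [[0.989, 0.147, -0.001], [0.147, -0.989, -0.0], [-0.001, 0.0, -1.0]]
ft_force: [-0.3, -0.1, 1.3]
grip_width: 0.0449
grip_force: 0.0
```

Run:
```python
from h import *
d=optics.get_image("side");o=r.get_obs();print(o["ee_pos"])
R=np.array(o["orientation"]);p=np.array(o["ee_pos"])
im=d["pixels"][:,:,::-1].copy()
a=im[300:450,190:390]
k=4
big=cv2.resize(a,None,fx=k,fy=k,interpolation=cv2.INTER_CUBIC)
q=p+R@[0,0,.182]; f=q.copy();f[2]=.006
for c,t in(((0,0,255),f),((0,255,0),q)):
    u=(proj(d,t)[0]-[190,300])*k; cv2.circle(big,tuple(int(v) for v in u),4,c,1)
cv2.imwrite("pics/s1.png",big)
```

```text
[0.44474614 0.30414462 0.23355101]
```

View pics/s1.png

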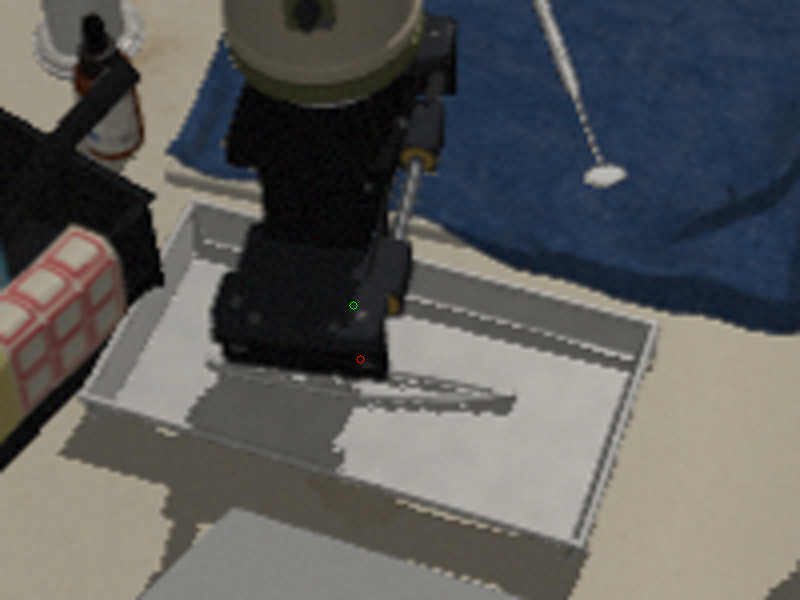

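Call:
send_rows(deltas=[[[-0.3,-0.9,1],[0,0,0],4.5],[[0,0,2],[0,0,0],4.5],[[0,0,1.1],[0,0,0],4.5],[[0,0,0.4],[0,0,0],4.5],[[0,0,0],[0,0,0],4.5]])

```text
t: 3.78
ee_pos: [0.4403, 0.312, 0.1876]
orientation: [[0.989, 0.147, -0.0], [0.147, -0.989, -0.001], [-0.0, 0.0, -1.0]]
ft_force: [-0.7, -0.4, 0.4]
grip_width: 0.0453
grip_force: 0.0
```

Call:
send_rows(deltas=[[[0,0,0.3],[0,0,0],4.5],[[0,0,0],[0,0,0],4.5],[[0,0,0],[0,0,0],4.5]])

```text
t: 4.03
ee_pos: [0.4404, 0.3124, 0.1852]
orientation: [[0.989, 0.147, 0.001], [0.147, -0.989, 0.0], [0.001, -0.0, -1.0]]
ft_force: [-0.8, -0.2, 0.0]
grip_width: 0.045
grip_force: 0.0
```

Call:
send_rows(deltas=[[[0,0,0],[0,0,0],2.5],[[0,0,0],[0,0,0],1.0],[[0,0,0],[0,0,0],0],[[0,0,0],[0,0,0],0],[[0,0,0],[0,0,0],0]])

```text
t: 4.45
ee_pos: [0.4402, 0.3124, 0.1847]
orientation: [[0.989, 0.147, 0.0], [0.147, -0.989, 0.0], [0.0, -0.0, -1.0]]
ft_force: [-0.4, -0.2, 0.4]
grip_width: 0.0195
grip_force: 0.2
```

Call:
send_rows(deltas=[[[0,0,0],[0,0,0],0],[[0,0,0],[0,0,0],0],[[0,0,0],[0,0,0],0],[[0,0,-0.3],[0,0,0],0],[[0,0,-1],[0,0,0],0]])

```text
t: 4.87
ee_pos: [0.4397, 0.3119, 0.1968]
orientation: [[0.989, 0.147, -0.002], [0.147, -0.989, -0.001], [-0.002, 0.001, -1.0]]
ft_force: [-0.5, 0.0, 0.4]
grip_width: 0.0173
grip_force: 30.0
```

Call:
send_rows(deltas=[[[0,0,-2],[0,0,0],0],[[0,0,-3],[0,0,0],0],[[0,0,-3],[0,0,0],0],[[0,0,-3],[0,0,0],0],[[0,0,-2],[0,0,0],0]])

```text
t: 5.28
ee_pos: [0.44, 0.3129, 0.3312]
orientation: [[0.989, 0.148, 0.002], [0.148, -0.989, 0.001], [0.003, -0.001, -1.0]]
ft_force: [0.4, 1.1, -0.9]
grip_width: 0.0166
grip_force: 30.0
```

Call:
send_rows(deltas=[[[-0.2,2,-0.3],[0,0,0],0],[[-0.3,3.5,-0.3],[0,0,-0.06],0],[[0,3.7,-0.3],[0,0,-0.06],0],[[0.1,3.7,-0.3],[0,0,-0.06],0],[[0.3,3.7,-0.3],[0,0,-0.06],0]])

```text
t: 5.7
ee_pos: [0.4758, 0.1501, 0.3437]
orientation: [[0.924, 0.382, 0.001], [0.382, -0.924, -0.001], [0.0, 0.001, -1.0]]
ft_force: [1.1, 0.3, -0.3]
grip_width: 0.0173
grip_force: 30.0
```

Call:
send_rows(deltas=[[[0.2,3.7,-0.3],[0,0,-0.06],0],[[0,3.7,-0.3],[0,0,-0.06],0],[[-0.5,3.7,-0.3],[0,0,-0.06],0],[[-1,3.5,-0.3],[0,0,-0.06],0],[[-1.5,3,0],[0,0,-0.06],0]])

```text
t: 6.12
ee_pos: [0.5384, -0.0201, 0.356]
orientation: [[0.771, 0.637, 0.002], [0.637, -0.771, -0.0], [0.001, 0.001, -1.0]]
ft_force: [1.0, 0.5, -1.2]
grip_width: 0.0171
grip_force: 30.0
```

```bash
cat >> h.py <<'E'
from scipy.spatial.transform import Rotation as Ro
def pose(c,yaw,lean):
    xc=np.array([np.cos(yaw),np.sin(yaw),0]);k=np.array([0,0,1.]);s,co=np.sin(lean),np.cos(lean)
    y=xc*co+k*s;z=xc*s-k*co;return np.c_[np.cross(y,z),y,z]
def to(p,R=None):
    o=r.get_obs();R0=np.array(o["orientation"]);R=R0 if R is None else R
    print("t",round(o["t"],2),"pos",np.round(o["ee_pos"],4),"shift cm",np.round(R0.T@(np.array(p)-o["ee_pos"])*100,2),"turn",np.round(Ro.from_matrix(R0.T@R).as_rotvec(),3),"F",np.round(o["ft_force"],1),"w",round(o["grip_width"],4),o["grip_force"])
E
python3 -c "
from h import *
R=pose(0,-.441,.384);to([.432,-.316,.343],R)"
```

```text
t 6.12 pos [ 0.5384 -0.0201  0.356 ] shift cm [-27.06  16.03   1.29] turn [-0.376  0.083 -0.434] F [ 1.   0.5 -1.2] w 0.0171 30.001165599136357
```

Call:
send_rows(deltas=[[[-3,2,0],[0,0,0],0],[[-3.4,2,0],[0,0,0],0],[[-3.4,2,0],[0,0,0],0],[[-3.4,2,0],[0,0,0],0],[[-3.4,2,0],[0,0,0],0]])

```text
t: 6.53
ee_pos: [0.4719, -0.202, 0.3556]
orientation: [[0.772, 0.635, 0.001], [0.635, -0.772, -0.0], [0.0, 0.001, -1.0]]
ft_force: [1.6, -0.2, -0.2]
grip_width: 0.0172
grip_force: 30.0
```

Call:
send_rows(deltas=[[[-3.4,2,0],[0,0,0],0],[[-3.4,2,0],[0,0,0],0],[[-2.5,1.5,0],[0,0,-0.08],0],[[0,0,0],[0,0,-0.12],0],[[0,0,0],[0,0,-0.12],0]])

```text
t: 6.95
ee_pos: [0.4349, -0.3041, 0.3552]
orientation: [[0.532, 0.847, 0.0], [0.847, -0.532, -0.0], [-0.0, 0.0, -1.0]]
ft_force: [0.9, 0.4, -0.1]
grip_width: 0.0173
grip_force: 30.0
```

Call:
send_rows(deltas=[[[0,0,0],[0,0,-0.1],0],[[0,0,0],[-0.09,0,0],0],[[0,0,0],[-0.1,0,0],0],[[0,0,0],[-0.1,0,0],0],[[0,0,0],[-0.09,0,0],0]])

```text
t: 7.37
ee_pos: [0.4361, -0.3019, 0.3556]
orientation: [[0.446, 0.829, 0.336], [0.895, -0.413, -0.169], [-0.001, 0.376, -0.927]]
ft_force: [-0.3, 0.3, -0.4]
grip_width: 0.0171
grip_force: 30.0
```

Call:
send_rows(deltas=[[[0,0,0],[0,0,0],0],[[0,0,0],[0,0,0],0]])

```text
t: 7.53
ee_pos: [0.4356, -0.3019, 0.3552]
orientation: [[0.447, 0.832, 0.33], [0.895, -0.415, -0.166], [-0.001, 0.369, -0.93]]
ft_force: [0.4, -0.5, 0.1]
grip_width: 0.0169
grip_force: 30.0
```

Run:
```python
from h import *
R=pose(0,-.441,.384);to([.432,-.316,.343],R)
s=optics.get_image("side");b=cv2.resize(s["pixels"][:,:,::-1][80:230,260:430],None,fx=4,fy=4,interpolation=cv2.INTER_CUBIC);cv2.imwrite("pics/p1.png",b)
```

```text
t 7.53 pos [ 0.4356 -0.3019  0.3552] shift cm [-1.41 -0.16  1.25] turn [-0.006  0.009 -0.02 ] F [ 0.4 -0.5  0.1] w 0.0169 29.999940412792512
```

View pics/p1.png

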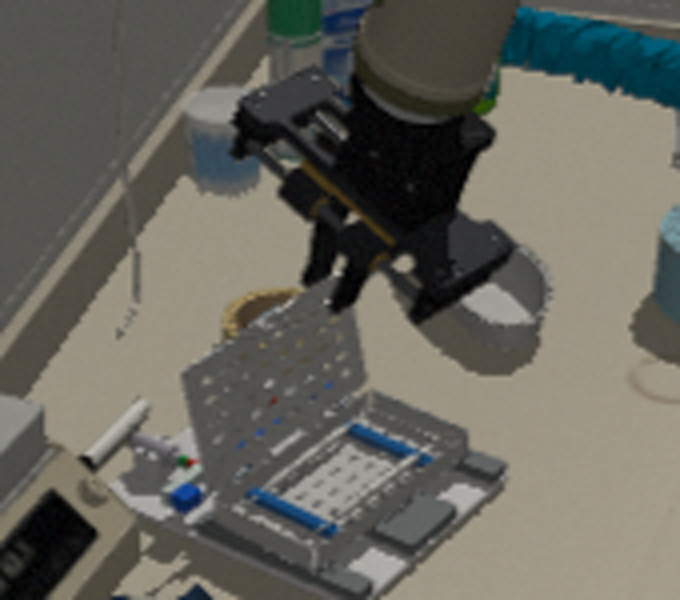

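Call:
send_rows(deltas=[[[-1.4,-0.2,1.2],[-0.006,0.009,-0.02],0],[[0,-0.9,2.3],[0,0,0],0],[[0,-0.9,2.3],[0,0,0],0],[[0,-0.9,2.3],[0,0,0],0],[[0,-0.7,1.9],[0,0,0],0]])

```text
t: 8.0
ee_pos: [0.4337, -0.3164, 0.2467]
orientation: [[0.427, 0.839, 0.338], [0.904, -0.396, -0.158], [0.002, 0.373, -0.928]]
ft_force: [-0.3, -1.3, -0.5]
grip_width: 0.0169
grip_force: 30.0
```

Call:
send_rows(deltas=[[[0,0,0],[0,0,0],0],[[0,0,0],[0,0,0],0]])

```text
t: 8.17
ee_pos: [0.4339, -0.3163, 0.248]
orientation: [[0.426, 0.839, 0.339], [0.905, -0.396, -0.157], [0.002, 0.373, -0.928]]
ft_force: [0.2, -0.4, -0.5]
grip_width: 0.0174
grip_force: 30.0
```

Run:
```python
from h import *
R=pose(0,-.441,.384);to([.432,-.316,.203],R)
s=optics.get_image("side");t=optics.get_image("top")
b=cv2.resize(s["pixels"][:,:,::-1][130:240,270:395],None,fx=4,fy=4,interpolation=cv2.INTER_CUBIC);cv2.imwrite("pics/p2.png",b)
```

```text
t 8.17 pos [ 0.4339 -0.3163  0.248 ] shift cm [-0.06 -1.85  4.1 ] turn [-0.001 -0.002 -0.   ] F [ 0.2 -0.4 -0.5] w 0.0174 29.99996705372496
```

View pics/p2.png

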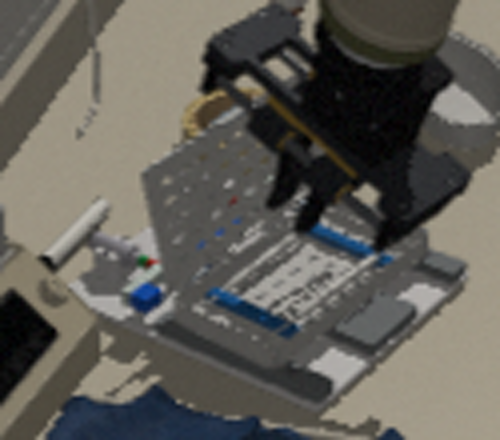

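Call:
send_rows(deltas=[[[0,-0.5,1.1],[0,0,0],0],[[0,-0.5,1.1],[0,0,0],0],[[0,-0.4,0.9],[0,0,0],0],[[0,-0.2,0.4],[0,0,0],0],[[0,0,0],[0,0,0],0]])

```text
t: 8.68
ee_pos: [0.4321, -0.3158, 0.2098]
orientation: [[0.427, 0.838, 0.34], [0.904, -0.396, -0.16], [0.001, 0.376, -0.927]]
ft_force: [-0.2, -0.7, -0.4]
grip_width: 0.0173
grip_force: 30.0
```

Call:
send_rows(deltas=[[[0,-0.1,0.2],[0,0,0],0],[[0,-0.1,0.2],[0,0,0],0],[[0,0,0],[0,0,0],0]])

```text
t: 8.93
ee_pos: [0.4319, -0.3157, 0.2057]
orientation: [[0.427, 0.838, 0.341], [0.904, -0.396, -0.16], [0.001, 0.377, -0.926]]
ft_force: [-0.4, 0.5, -0.2]
grip_width: 0.017
grip_force: 30.0
```

Run:
```python
from h import *
R=pose(0,-.441,.384);to([.432,-.316,.203],R)
```

```text
t 8.93 pos [ 0.4319 -0.3157  0.2057] shift cm [-0.02 -0.08  0.25] turn [ 0.002 -0.001 -0.   ] F [-0.4  0.5 -0.2] w 0.017 29.99991999939141
```

Nearly there; lower in 1 mm steps until contact.

Call:
send_rows(deltas=[[[0,-0.04,0.1],[0,0,0],0],[[0,-0.04,0.1],[0,0,0],0],[[0,0,0],[0,0,0],0]])

```text
t: 9.18
ee_pos: [0.4319, -0.3157, 0.2033]
orientation: [[0.427, 0.838, 0.341], [0.904, -0.396, -0.16], [0.001, 0.377, -0.926]]
ft_force: [1.2, 0.8, -0.2]
grip_width: 0.0168
grip_force: 30.0
```

Call:
send_rows(deltas=[[[0,-0.04,0.1],[0,0,0],0],[[0,0,0],[0,0,0],0]])

```text
t: 9.35
ee_pos: [0.4319, -0.3157, 0.2022]
orientation: [[0.427, 0.838, 0.341], [0.904, -0.396, -0.16], [0.001, 0.377, -0.926]]
ft_force: [-0.3, 0.6, -0.8]
grip_width: 0.0172
grip_force: 30.0
```

Call:
send_rows(deltas=[[[0,-0.04,0.1],[0,0,0],0],[[0,0,0],[0,0,0],0]])

```text
t: 9.52
ee_pos: [0.4318, -0.3156, 0.2011]
orientation: [[0.427, 0.838, 0.341], [0.904, -0.396, -0.16], [0.001, 0.376, -0.926]]
ft_force: [0.1, 1.2, -0.4]
grip_width: 0.0169
grip_force: 30.0
```

Call:
send_rows(deltas=[[[0,0,0],[0,0,0],1.9],[[0,0,-0.05],[0,0,0],2.2],[[0,0,-0.05],[0,0,0],2.4],[[0,0,-0.1],[0,0,0],2.6],[[0,0,0],[0,0,0],2.6]])

```text
t: 9.93
ee_pos: [0.4312, -0.3154, 0.2033]
orientation: [[0.427, 0.838, 0.341], [0.904, -0.396, -0.16], [0.001, 0.377, -0.926]]
ft_force: [-0.1, -0.4, 0.7]
grip_width: 0.0251
grip_force: 0.0
```

Call:
send_rows(deltas=[[[0,0,-0.1],[0,0,0],2.6],[[0,0,-0.2],[0,0,0],2.6],[[0,0,-0.3],[0,0,0],2.6],[[0,0,-0.6],[0,0,0],2.6],[[0,0,-1],[0,0,0],2.6]])

```text
t: 10.35
ee_pos: [0.4234, -0.3115, 0.2235]
orientation: [[0.427, 0.838, 0.34], [0.904, -0.396, -0.159], [0.001, 0.376, -0.927]]
ft_force: [0.7, -1.3, 0.5]
grip_width: 0.0257
grip_force: 0.0
```

Call:
send_rows(deltas=[[[0,0,-2],[0,0,0],2.6],[[0,0,-3],[0,0,0],2.6],[[0,0,-4],[0,0,0],2.6],[[0,0,-4],[0,0,0],1],[[0,0,-4],[0,0,0],0]])

```text
t: 10.77
ee_pos: [0.365, -0.2833, 0.3831]
orientation: [[0.426, 0.838, 0.342], [0.905, -0.395, -0.16], [0.001, 0.377, -0.926]]
ft_force: [0.0, -2.2, 1.3]
grip_width: 0.019
grip_force: 0.0
```

Call:
send_rows(deltas=[[[0,0,-3],[0,0,0],0],[[0,0,0],[0,0,0],0]])

```text
t: 10.93
ee_pos: [0.3552, -0.2792, 0.4156]
orientation: [[0.427, 0.835, 0.346], [0.904, -0.393, -0.168], [-0.004, 0.385, -0.923]]
ft_force: [1.2, -0.8, 0.2]
grip_width: 0.0068
grip_force: 0.0
```

Run:
```python
from h import *
to([.432,-.316,.203])
s=optics.get_image("side");t=optics.get_image("top")
b=cv2.resize(s["pixels"][:,:,::-1][150:230,290:390],None,fx=4,fy=4,interpolation=cv2.INTER_CUBIC)
a=cv2.resize(t["pixels"][:,:,::-1][210:310,350:450],None,fx=4,fy=4,interpolation=cv2.INTER_CUBIC)
o=np.zeros((400,800,3),np.uint8);o[:320,:400]=b;o[:,400:]=a;cv2.imwrite("pics/p3.png",o)
```

```text
t 10.93 pos [ 0.3552 -0.2792  0.4156] shift cm [ 0.04 -0.32 22.9 ] turn [0. 0. 0.] F [ 1.2 -0.8  0.2] w 0.0068 0.0
```

View pics/p3.png

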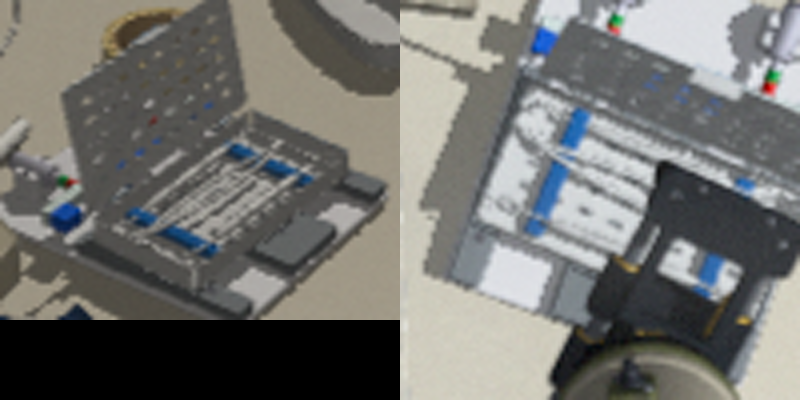

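```bash
cat >> h.py <<'E'
def vert(yaw):
    c,s=np.cos(yaw),np.sin(yaw);return np.array([[c,s,0],[s,-c,0],[0,0,-1.]])  # x along yaw, y=-left
C=np.array([.491,-.344,.02]);YC=-.441
def cas(x,y,z,c=C,yaw=YC):
    return c+Ro.from_euler('z',yaw).apply([x,y,z])
E
python3 - <<'E'
from h import *
s=optics.get_image("side");a=cast(s,[[328.75,208.75],[360,186.25]],.032);m=a.mean(0)
print(a,"in cas",Ro.from_euler('z',-YC).apply(m-C))
to(cas(.102,0,.40),vert(YC))
E
```

```text
[[ 0.51702486 -0.27959821  0.032     ]
 [ 0.45974598 -0.41351068  0.032     ]] in cas [-0.00127408 -0.00342607  0.012     ]
t 11.08 pos [ 0.3553 -0.2794  0.409 ] shift cm [-0.05 23.78  8.49] turn [ 0.304 -0.303  1.549] F [-0.5 -0.1 -0.4] w 0.0017 0.0
```

Call:
send_rows(deltas=[[[0,0,0],[0.096,0,0],4],[[0,0,0],[0.096,0,0],4],[[0,0,0],[0.096,0,0],4],[[0,0,0],[0.096,0,0],4],[[0,0,0],[0,0,0.12],4]])

```text
t: 11.5
ee_pos: [0.3559, -0.2799, 0.407]
orientation: [[0.529, 0.848, -0.005], [0.848, -0.529, 0.006], [0.002, -0.007, -1.0]]
ft_force: [-0.3, 0.5, -1.3]
grip_width: 0.0274
grip_force: 0.0
```

Call:
send_rows(deltas=[[[0,0,0],[0,0,0.12],4],[[0,0,0],[0,0,0.12],4],[[0,0,0],[0,0,0.12],4],[[0,0,0],[0,0,0.12],4],[[0,0,0],[0,0,0.12],4]])

```text
t: 11.92
ee_pos: [0.3556, -0.2796, 0.4072]
orientation: [[0.919, 0.394, 0.001], [0.394, -0.919, 0.003], [0.002, -0.002, -1.0]]
ft_force: [-0.3, -0.1, 0.1]
grip_width: 0.0394
grip_force: 0.0
```

Call:
send_rows(deltas=[[[0,0,0],[0,0,0.12],4],[[0,0,0],[0,0,0.12],4],[[0,0,0],[0,0,0.12],4],[[0,0,0],[0,0,0.12],4],[[0,0,0],[0,0,0.12],4]])

```text
t: 12.33
ee_pos: [0.3556, -0.2796, 0.4072]
orientation: [[0.981, -0.194, 0.001], [-0.194, -0.981, 0.003], [0.0, -0.003, -1.0]]
ft_force: [-0.5, 0.3, 0.1]
grip_width: 0.0402
grip_force: 0.0
```

Call:
send_rows(deltas=[[[0,0,0],[0,0,0.12],4],[[0,0,0],[0,0,0.12],4],[[0,0,0],[0,0,0],4]])

```text
t: 12.58
ee_pos: [0.3556, -0.2796, 0.4073]
orientation: [[0.907, -0.422, 0.001], [-0.422, -0.907, 0.002], [-0.0, -0.002, -1.0]]
ft_force: [-0.4, -0.6, -0.0]
grip_width: 0.0396
grip_force: 0.0
```

Run:
```python
from h import *
to(cas(.104,0,.40),vert(YC))
```

```text
t 12.58 pos [ 0.3556 -0.2796  0.4073] shift cm [25.4   0.18 -1.27] turn [-0.002  0.     0.006] F [-0.4 -0.6 -0. ] w 0.0396 0.0
```

Call:
send_rows(deltas=[[[2.5,0,0],[0,0,0],4],[[3.8,0.1,0],[0,0,0],4],[[3.8,0,0],[0,0,0],4],[[3.8,0.1,0],[0,0,0],4],[[3.8,0,0],[0,0,0],4]])

```text
t: 13.0
ee_pos: [0.517, -0.3565, 0.4073]
orientation: [[0.91, -0.414, 0.001], [-0.414, -0.91, 0.001], [0.0, -0.002, -1.0]]
ft_force: [-0.3, -0.3, -0.1]
grip_width: 0.0399
grip_force: 0.0
```

Call:
send_rows(deltas=[[[3.8,0,0],[0,0,0],4],[[3.0,0,0],[0,0,0],4],[[0.9,0,0],[0,0,0],4],[[0,0,0],[0,0,0],4],[[0,0,0],[0,0,0],4]])

```text
t: 13.42
ee_pos: [0.5859, -0.3871, 0.4075]
orientation: [[0.911, -0.413, 0.001], [-0.413, -0.911, 0.002], [-0.0, -0.002, -1.0]]
ft_force: [-0.1, -0.4, -0.3]
grip_width: 0.0401
grip_force: 0.0
```

Run:
```python
from h import *
to(cas(.104,0,.282),vert(YC))
```

```text
t 13.42 pos [ 0.5859 -0.3871  0.4075] shift cm [-0.02  0.18 10.55] turn [-0.002  0.     0.015] F [-0.1 -0.4 -0.3] w 0.0401 0.0
```

Call:
send_rows(deltas=[[[0,0.1,2],[0,0,0.015],4],[[0,0,3],[0,0,0],4],[[0,0,2.5],[0,0,0],4],[[0,0,2],[0,0,0],4],[[0,0,1],[0,0,0],4]])

```text
t: 13.83
ee_pos: [0.5836, -0.3882, 0.3014]
orientation: [[0.903, -0.429, -0.001], [-0.429, -0.903, 0.001], [-0.002, -0.001, -1.0]]
ft_force: [-0.1, 0.5, -0.3]
grip_width: 0.0403
grip_force: 0.0
```

Call:
send_rows(deltas=[[[0,0,0],[0,0,0],4],[[-0.3,0,0],[0,0,0],4],[[-0.3,0,0],[0,0,0],4],[[-0.3,0,0],[0,0,0],4],[[-0.3,0,0],[0,0,0],4]])

```text
t: 14.25
ee_pos: [0.5744, -0.3832, 0.3057]
orientation: [[0.903, -0.431, 0.004], [-0.431, -0.903, -0.001], [0.004, -0.0, -1.0]]
ft_force: [-0.6, 0.8, 0.5]
grip_width: 0.0398
grip_force: 0.0
```

Call:
send_rows(deltas=[[[-0.25,0,0],[0,0,0],4],[[-0.25,0,0],[0,0,0],4],[[-0.25,0,0],[0,0,0],4],[[-0.25,0,0],[0,0,0],4],[[-0.25,0,0],[0,0,0],4]])

```text
t: 14.67
ee_pos: [0.563, -0.3779, 0.3042]
orientation: [[0.902, -0.431, 0.002], [-0.431, -0.902, -0.0], [0.002, -0.001, -1.0]]
ft_force: [-0.2, 0.7, -0.4]
grip_width: 0.0394
grip_force: 0.0
```

Call:
send_rows(deltas=[[[-0.25,0,0],[0,0,0],4],[[-0.25,0,0],[0,0,0],4],[[-0.25,0,0],[0,0,0],4],[[-0.25,0,0],[0,0,0],4],[[-0.25,0,0],[0,0,0],4]])

```text
t: 15.08
ee_pos: [0.5518, -0.3725, 0.3042]
orientation: [[0.902, -0.431, 0.002], [-0.431, -0.902, -0.0], [0.002, -0.001, -1.0]]
ft_force: [0.6, -0.5, 1.0]
grip_width: 0.0402
grip_force: 0.3
```

Run:
```python
from h import *
to(cas(.0,0,.282),vert(YC))
t=optics.get_image("top");h=cv2.cvtColor(t["pixels"],cv2.COLOR_RGB2HSV);m=cv2.inRange(h,(100,120,110),(122,255,255))
n,l,st,c=cv2.connectedComponentsWithStats(m)
for i in range(1,n):
    if st[i,4]>15 and 360<c[i][0]<470:print(st[i],c[i])
```

```text
t 15.08 pos [ 0.5518 -0.3725  0.3042] shift cm [-6.71  0.05  0.21] turn [-0.001 -0.002 -0.004] F [ 0.6 -0.5  1. ] w 0.0402 0.29528986496188736
[383 217   7   7  29] [385.89655172 219.82758621]
[392 239   5   8  20] [394.25 242.55]
[383 251   9  13  53] [387.18867925 257.03773585]
```

Call:
send_rows(deltas=[[[-0.25,0,0.1],[0,0,0],4],[[-0.25,0,0.1],[0,0,0],4],[[-0.25,0,0.1],[0,0,0],4],[[-0.25,0,0.1],[0,0,0],4],[[-0.25,0,0.1],[0,0,0],4]])

```text
t: 15.55
ee_pos: [0.5405, -0.3671, 0.299]
orientation: [[0.903, -0.431, 0.002], [-0.431, -0.903, -0.0], [0.002, -0.001, -1.0]]
ft_force: [0.2, -0.4, 0.8]
grip_width: 0.0401
grip_force: 0.3
```

Call:
send_rows(deltas=[[[-0.25,0,0.1],[0,0,0],4],[[-0.25,0,0.1],[0,0,0],4],[[-0.25,0,0.1],[0,0,0],4],[[-0.25,0,0],[0,0,0],4],[[-0.25,0,0],[0,0,0],4]])

```text
t: 15.97
ee_pos: [0.5291, -0.3617, 0.2959]
orientation: [[0.902, -0.431, 0.002], [-0.431, -0.902, 0.0], [0.002, -0.001, -1.0]]
ft_force: [0.2, -0.5, -1.1]
grip_width: 0.0398
grip_force: 0.3
```

Call:
send_rows(deltas=[[[-0.25,0,0],[0,0,0],4],[[-0.25,0,0],[0,0,0],4],[[-0.25,0,0],[0,0,0],4],[[-0.25,0,0],[0,0,0],4],[[-0.25,0,0],[0,0,0],4]])

```text
t: 16.38
ee_pos: [0.5179, -0.3563, 0.2961]
orientation: [[0.902, -0.431, 0.002], [-0.431, -0.902, -0.0], [0.002, -0.001, -1.0]]
ft_force: [1.1, 0.4, -0.1]
grip_width: 0.0399
grip_force: 0.2
```

Call:
send_rows(deltas=[[[-0.25,0,0],[0,0,0],4],[[-0.25,0,0],[0,0,0],4],[[-0.25,0,0],[0,0,0],4],[[-0.25,0,0],[0,0,0],4],[[-0.25,0,0],[0,0,0],4]])

```text
t: 16.8
ee_pos: [0.5066, -0.3509, 0.2961]
orientation: [[0.902, -0.431, 0.002], [-0.431, -0.902, -0.0], [0.002, -0.001, -1.0]]
ft_force: [0.2, 0.0, -0.1]
grip_width: 0.0403
grip_force: 0.1
```

Run:
```python
from h import *
to(cas(.0,0,.282),vert(YC))
for n in("top","side"):
    t=optics.get_image(n);h=cv2.cvtColor(t["pixels"],cv2.COLOR_RGB2HSV);m=cv2.inRange(h,(100,120,110),(122,255,255))
    k,l,st,c=cv2.connectedComponentsWithStats(m)
    for i in range(1,k):
        p=cast(t,c[i],.03)[0]
        if st[i,4]>10 and .4<p[0]<.65 and -.5<p[1]<-.23:print(n,st[i],c[i],p)
```

```text
t 16.8 pos [ 0.5066 -0.3509  0.2961] shift cm [-1.71  0.05 -0.59] turn [-0.001 -0.002 -0.004] F [ 0.2  0.  -0.1] w 0.0403 0.10729835776146501
top [383 217   9   8  47] [386.78723404 220.36170213] [ 0.58872872 -0.28730126  0.03      ]
side [357 190   7   4  12] [359.83333333 191.33333333] [ 0.45436521 -0.39029849  0.03      ]
side [303 201   7   4  19] [306.10526316 202.42105263] [ 0.58949927 -0.29381284  0.03      ]
```

Call:
send_rows(deltas=[[[-0.25,0,0],[0,0,0],4],[[-0.25,0,0],[0,0,0],4],[[-0.25,0,0],[0,0,0],4],[[-0.25,0,0],[0,0,0],4],[[-0.25,0,0],[0,0,0],4]])

```text
t: 17.32
ee_pos: [0.4954, -0.3455, 0.296]
orientation: [[0.902, -0.431, 0.002], [-0.431, -0.902, -0.0], [0.002, -0.001, -1.0]]
ft_force: [0.1, 0.1, 0.0]
grip_width: 0.0399
grip_force: 0.1
```

Call:
send_rows(deltas=[[[-0.25,0,0],[0,0,0],4],[[-0.25,0,0],[0,0,0],4],[[-0.25,0,0],[0,0,0],4],[[-0.25,0,0],[0,0,0],4],[[-0.25,0,0],[0,0,0],4]])

```text
t: 17.73
ee_pos: [0.4841, -0.3402, 0.296]
orientation: [[0.902, -0.431, 0.002], [-0.431, -0.902, -0.0], [0.002, -0.001, -1.0]]
ft_force: [0.3, 0.5, 0.2]
grip_width: 0.0401
grip_force: 0.0
```

Call:
send_rows(deltas=[[[-0.4,0,0],[0,0,0],4],[[-0.4,0,0],[0,0,0],4],[[-0.4,0,0],[0,0,0],4],[[-0.4,0,0],[0,0,0],4],[[-0.4,0,0],[0,0,0],4]])

```text
t: 18.15
ee_pos: [0.4658, -0.3315, 0.296]
orientation: [[0.903, -0.431, 0.002], [-0.431, -0.903, -0.0], [0.002, -0.001, -1.0]]
ft_force: [-0.1, -0.1, 0.2]
grip_width: 0.04
grip_force: 0.0
```

Call:
send_rows(deltas=[[[-2,0,0],[0,0,0],4],[[-3,0,0],[0,0,0],4],[[-3.5,0,0],[0,0,0],4],[[-3,0,0],[0,0,0],4],[[-1,0,0],[0,0,0],4]])

```text
t: 18.57
ee_pos: [0.3502, -0.2764, 0.295]
orientation: [[0.902, -0.432, -0.001], [-0.432, -0.902, -0.0], [-0.001, 0.001, -1.0]]
ft_force: [0.7, -0.5, 0.2]
grip_width: 0.04
grip_force: 0.0
```

Run:
```python
from h import *
to(cas(-.1,0,.282),vert(YC))
for n in("top","side"):
    t=optics.get_image(n);cv2.imwrite(f"pics/l_{n}.png",t["pixels"][:,:,::-1])
    h=cv2.cvtColor(t["pixels"],cv2.COLOR_RGB2HSV);m=cv2.inRange(h,(100,120,110),(122,255,255))
    k,l,st,c=cv2.connectedComponentsWithStats(m)
    for i in range(1,k):
        p=cast(t,c[i],.03)[0]
        if st[i,4]>3 and .4<p[0]<.65 and -.5<p[1]<-.23:print(n,st[i],c[i],p)
# where would shut-lid corners / old lid area lie, and grey values along the lid's centre
t=optics.get_image("side");g=cv2.cvtColor(t["pixels"],cv2.COLOR_RGB2GRAY)
for y in(.08,.04,0,-.04,-.08):
    u=proj(t,[cas(x,y,.023) for x in np.arange(-.06,.07,.01)]).round().astype(int);print(y,g[u[:,1],u[:,0]])
```

```text
t 18.57 pos [ 0.3502 -0.2764  0.295 ] shift cm [ 5.62  0.08 -0.7 ] turn [ 0.001  0.001 -0.005] F [ 0.7 -0.5  0.2] w 0.04 0.0
top [383 217   9   7  44] [386.61363636 220.22727273] [ 0.5890655  -0.28687009  0.03      ]
top [408 226  24  13 139] [419.47482014 232.25179856] [ 0.55925652 -0.3686931   0.03      ]
top [448 241   9   7  45] [452.15555556 244.06666667] [ 0.53005262 -0.4498517   0.03      ]
top [425 278   4   3   9] [426.44444444 279.11111111] [ 0.44249133 -0.3841268   0.03      ]
top [422 282   5   4  16] [424.25  283.625] [ 0.43132195 -0.37850067  0.03      ]
side [338 174   7   4  16] [341.     175.6875] [ 0.53081962 -0.4569064   0.03      ]
side [317 184  14  10  52] [323.92307692 188.65384615] [ 0.56069083 -0.3749753   0.03      ]
side [359 191   5   3   8] [361.   191.75] [ 0.45052977 -0.38913066  0.03      ]
side [303 201   7   4  19] [306.10526316 202.42105263] [ 0.58949927 -0.29381284  0.03      ]
0.08 [112  81  75  83  82  75 112  57 106  79 110 147  78]
0.04 [ 76  82 104  83  83  87 109 103 142 142 107  35  49]
0 [ 81  86  81  82  82 106 110 119 139 123 147  57  66]
-0.04 [ 79  66  85  65  38  81  75 104 141 142 143 165 161]
-0.08 [ 68  48  78  81  47  60  80  91 125 118 119 148 148]
```

Run:
```python
from h import *
to(cas(-.02,0,.215),vert(YC))
a=np.array([.559,-.3687]);b=np.array([.5607,-.375]);print("stand yaw",np.arctan2(*( -np.array([.059,.163])*[1,1])))
```

```text
t 18.72 pos [ 0.353  -0.2779  0.2961] shift cm [13.28  0.02  6.15] turn [ 0.001 -0.003 -0.005] F [-0.1 -0.7  0.1] w 0.04 0.0
stand yaw -2.794300209795862
```

Call:
send_rows(deltas=[[[3,0,0],[0,0,0],4],[[3.5,0,0],[0,0,0],4],[[3.5,0,0],[0,0,0],4],[[2.5,0,1],[0,0,0],4],[[0.8,0,1.5],[0,0,0],4]])

```text
t: 19.13
ee_pos: [0.4778, -0.3366, 0.2713]
orientation: [[0.902, -0.431, 0.007], [-0.431, -0.903, -0.001], [0.007, -0.002, -1.0]]
ft_force: [0.0, -0.9, 0.4]
grip_width: 0.0399
grip_force: 0.0
```

Call:
send_rows(deltas=[[[0,0,1.5],[0,0,0],4],[[0,0,1],[0,0,0],4],[[0,0,0.6],[0,0,0],4],[[0,0,0.3],[0,0,0],4],[[0,0,0],[0,0,0],4]])

```text
t: 19.55
ee_pos: [0.4735, -0.3351, 0.2367]
orientation: [[0.902, -0.431, 0.002], [-0.431, -0.902, 0.0], [0.002, -0.001, -1.0]]
ft_force: [0.4, -0.4, 0.5]
grip_width: 0.04
grip_force: 0.0
```

Call:
send_rows(deltas=[[[0,0,0.2],[0,0,0],4],[[0,0,0.2],[0,0,0],4],[[0,0,0],[0,0,0],4]])

```text
t: 19.8
ee_pos: [0.4735, -0.3352, 0.2333]
orientation: [[0.902, -0.431, 0.003], [-0.431, -0.902, -0.001], [0.003, -0.0, -1.0]]
ft_force: [-1.1, 0.1, -1.2]
grip_width: 0.0396
grip_force: 0.0
```

Call:
send_rows(deltas=[[[0,0,0.2],[0,0,0],4],[[0,0,0],[0,0,0],4]])

```text
t: 19.97
ee_pos: [0.4735, -0.3352, 0.231]
orientation: [[0.902, -0.431, 0.002], [-0.431, -0.902, -0.0], [0.002, -0.001, -1.0]]
ft_force: [0.3, -0.9, -0.2]
grip_width: 0.0404
grip_force: 0.0
```

Call:
send_rows(deltas=[[[0,0,0.15],[0,0,0],4],[[0,0,0.15],[0,0,0],4],[[0,0,0],[0,0,0],4]])

```text
t: 20.22
ee_pos: [0.4735, -0.3351, 0.2277]
orientation: [[0.902, -0.431, 0.002], [-0.431, -0.902, 0.0], [0.002, -0.001, -1.0]]
ft_force: [0.8, 0.3, 0.8]
grip_width: 0.0401
grip_force: 0.0
```

Call:
send_rows(deltas=[[[0,0,0.1],[0,0,0],4],[[0,0,0],[0,0,0],4]])

```text
t: 20.38
ee_pos: [0.4736, -0.3351, 0.2268]
orientation: [[0.903, -0.431, 0.002], [-0.431, -0.903, -0.0], [0.002, -0.001, -1.0]]
ft_force: [-0.0, -0.4, 0.6]
grip_width: 0.0402
grip_force: 0.0
```

Call:
send_rows(deltas=[[[0,0,0.1],[0,0,0],4],[[0,0,0],[0,0,0],4]])

```text
t: 20.55
ee_pos: [0.4736, -0.3351, 0.2259]
orientation: [[0.902, -0.431, 0.002], [-0.431, -0.902, -0.0], [0.002, -0.001, -1.0]]
ft_force: [-0.4, 0.0, -0.0]
grip_width: 0.0395
grip_force: 0.0
```

Call:
send_rows(deltas=[[[0,0,0.1],[0,0,0],4],[[0,0,0],[0,0,0],4]])

```text
t: 20.72
ee_pos: [0.4736, -0.3351, 0.2248]
orientation: [[0.903, -0.431, 0.002], [-0.431, -0.903, -0.0], [0.002, -0.001, -1.0]]
ft_force: [-0.1, -0.4, -0.5]
grip_width: 0.0397
grip_force: 0.0
```

Call:
send_rows(deltas=[[[0,0,-2],[0,0,0],4],[[-1,0,-2],[0,0,-0.04],6],[[-3,0,0],[0,0,-0.05],8.7],[[-3,0,0],[0,0,0],8.7],[[0,0,0],[0,0,0],8.7]])

```text
t: 21.13
ee_pos: [0.405, -0.3072, 0.2641]
orientation: [[0.937, -0.348, -0.002], [-0.348, -0.937, 0.0], [-0.002, 0.001, -1.0]]
ft_force: [0.6, -0.2, -0.5]
grip_width: 0.0591
grip_force: 0.0
```

```bash
cat >> h.py <<'E'
O=np.array([.513,-.354,0]);YS=-.349
def st(x,y,z): return O+Ro.from_euler('z',YS).apply([x,y,z])
def rep():
    o=r.get_obs();q=Ro.from_euler('z',-YS);print("t",round(o["t"],2),"tool in stand mm",np.round(q.apply(np.array(o["ee_pos"])-O)*1e3,1),"F stand",np.round(q.apply(o["ft_force"]),1),"T",np.round(o["wrist_torque"],2))
E
python3 - <<'E'
from h import *
to(st(-.107,.001,.209),vert(YS));rep()
E
```

```text
t 21.13 pos [ 0.405  -0.3072  0.2641] shift cm [1.07 0.6  5.5 ] turn [ 0.001  0.002 -0.007] F [ 0.6 -0.2 -0.5] w 0.0591 0.0
t 21.13 tool in stand mm [-117.5    7.1  264.1] F stand [ 0.7  0.  -0.5] T [ 0.07 -0.   -0.01]
```

Call:
send_rows(deltas=[[[0,0.6,1.5],[0,0,-0.007],8.7],[[0,0,2],[0,0,0],8.7],[[0,0,1.5],[0,0,0],8.7],[[0,0,0.5],[0,0,0],8.7],[[0.5,0,0],[0,0,0],8.7]])

```text
t: 21.55
ee_pos: [0.4109, -0.3156, 0.2087]
orientation: [[0.94, -0.341, 0.0], [-0.341, -0.94, 0.002], [-0.0, -0.001, -1.0]]
ft_force: [0.3, -0.2, 0.3]
grip_width: 0.0849
grip_force: 0.0
```

Call:
send_rows(deltas=[[[0.3,0,0],[0,0,0],8.7],[[0.3,0,0],[0,0,0],8.7],[[0.3,0,0],[0,0,0],8.7],[[0.3,0,0],[0,0,0],8.7],[[0.2,0,0],[0,0,0],8.7]])

```text
t: 21.97
ee_pos: [0.4253, -0.3208, 0.2104]
orientation: [[0.94, -0.341, 0.003], [-0.341, -0.94, -0.001], [0.003, -0.0, -1.0]]
ft_force: [0.0, 0.2, 0.7]
grip_width: 0.0873
grip_force: 0.0
```

Call:
send_rows(deltas=[[[0.2,0,0],[0,0,0],8.7],[[0.2,0,0],[0,0,0],8.7],[[0.2,0,0],[0,0,0],8.7],[[0.2,0,0],[0,0,0],8.7],[[0.2,0,0],[0,0,0],8.7]])

```text
t: 22.38
ee_pos: [0.434, -0.3243, 0.2098]
orientation: [[0.94, -0.342, 0.002], [-0.342, -0.94, -0.0], [0.002, -0.0, -1.0]]
ft_force: [-2.0, -0.3, 1.8]
grip_width: 0.087
grip_force: 1.0
```

Run:
```python
from h import *
to(st(-.06,.001,.209),vert(YS));rep()
```

```text
t 22.38 pos [ 0.434  -0.3243  0.2098] shift cm [ 2.44 -0.01  0.09] turn [-0.    -0.002  0.   ] F [-2.  -0.3  1.8] w 0.087 0.9513574093580246
t 22.38 tool in stand mm [-84.4   0.9 209.8] F stand [-1.8 -1.   1.8] T [-0.02  0.49 -0.15]
```

Call:
send_rows(deltas=[[[0.2,0,0],[0,0,0],8.7],[[0.2,0,0],[0,0,0],8.7],[[0.2,0,0],[0,0,0],8.7],[[0.15,0,0],[0,0,0],8.7],[[0.1,0,0],[0,0,0],8.7]])

```text
t: 22.8
ee_pos: [0.4423, -0.3269, 0.2099]
orientation: [[0.94, -0.341, 0.002], [-0.341, -0.94, 0.0], [0.002, -0.001, -1.0]]
ft_force: [-2.2, 0.8, 0.3]
grip_width: 0.0871
grip_force: 1.1
```

Call:
send_rows(deltas=[[[0.1,0,0],[0,0,0],8.7],[[0.1,0,0],[0,0,0],8.7],[[0.1,0,0],[0,0,0],8.7],[[0.1,0,0],[0,0,0],8.7],[[0,0,0],[0,0,0],8.7]])

```text
t: 23.22
ee_pos: [0.4461, -0.3284, 0.2099]
orientation: [[0.94, -0.341, 0.003], [-0.341, -0.94, -0.0], [0.002, -0.001, -1.0]]
ft_force: [-1.6, 0.7, -0.5]
grip_width: 0.0872
grip_force: 0.4
```

Run:
```python
from h import *
rep()
```

```text
t 23.22 tool in stand mm [-71.7   1.2 209.9] F stand [-1.7  0.1 -0.5] T [ 0.08  0.2  -0.03]
```

Call:
send_rows(deltas=[[[0.1,0,0],[0,0,0],8.7],[[0.1,0,0],[0,0,0],8.7],[[0.1,0,0],[0,0,0],8.7],[[0.1,0,0],[0,0,0],8.7],[[0,0,0],[0,0,0],8.7]])

```text
t: 23.63
ee_pos: [0.4498, -0.3298, 0.21]
orientation: [[0.94, -0.341, 0.002], [-0.341, -0.94, -0.0], [0.002, -0.001, -1.0]]
ft_force: [-0.6, 0.4, -0.7]
grip_width: 0.087
grip_force: 0.4
```

Call:
send_rows(deltas=[[[0.1,0,0],[0,0,0],8.7],[[0.1,0,0],[0,0,0],8.7],[[0.1,0,0],[0,0,0],8.7],[[0.1,0,0],[0,0,0],8.7],[[0,0,0],[0,0,0],8.7]])

```text
t: 24.05
ee_pos: [0.4532, -0.3311, 0.2099]
orientation: [[0.94, -0.341, 0.001], [-0.341, -0.94, 0.0], [0.001, -0.0, -1.0]]
ft_force: [-4.8, 1.8, 2.4]
grip_width: 0.0873
grip_force: 2.7
```

Run:
```python
from h import *
rep()
```

```text
t 24.05 tool in stand mm [-64.1   1.1 209.9] F stand [-5.2  0.1  2.4] T [0.46 1.15 0.3 ]
```

Call:
send_rows(deltas=[[[0.1,0,0],[0,0,0],8.7],[[0.1,0,0],[0,0,0],8.7],[[0.1,0,0],[0,0,0],8.7],[[0.1,0,0],[0,0,0],8.7],[[0,0,0],[0,0,0],8.7]])

```text
t: 24.47
ee_pos: [0.4564, -0.3323, 0.2098]
orientation: [[0.94, -0.341, -0.001], [-0.341, -0.94, 0.0], [-0.001, -0.0, -1.0]]
ft_force: [-10.5, 3.7, 8.0]
grip_width: 0.0872
grip_force: 4.9
```

Call:
send_rows(deltas=[[[0.1,0,0],[0,0,0],8.7],[[0.1,0,0],[0,0,0],8.7],[[0,0,0],[0,0,0],8.7],[[0,0,0],[0,0,0],8.7]])

```text
t: 24.8
ee_pos: [0.458, -0.3329, 0.2098]
orientation: [[0.94, -0.341, -0.002], [-0.341, -0.94, 0.001], [-0.002, -0.0, -1.0]]
ft_force: [-12.4, 3.6, 9.3]
grip_width: 0.0869
grip_force: 5.9
```

Run:
```python
from h import *
rep()
for n in("top","side"):
    t=optics.get_image(n)
    h=cv2.cvtColor(t["pixels"],cv2.COLOR_RGB2HSV)
    for nm,lo,hi in(("blue",(100,120,90),(122,255,255)),("green",(45,100,50),(80,255,255)),("red",(0,140,90),(8,255,255))):
        k,l,s_,c=cv2.connectedComponentsWithStats(cv2.inRange(h,lo,hi))
        for i in range(1,k):
            p=cast(t,c[i],.03)[0];q=Ro.from_euler('z',-YS).apply(p-O)*1e3
            if s_[i,4]>2 and -60<q[0]<130 and abs(q[1])<110:print(n,nm,s_[i,4],c[i].round(1),q.round(1))
rep()
```

```text
t 24.8 tool in stand mm [-58.9   1.  209.8] F stand [-12.9  -0.9   9.3] T [1.11 2.34 0.6 ]
top blue 42 [387.7 217.2] [56.7 89.  30. ]
top blue 66 [417.9 227.4] [58.7  9.6 30. ]
top blue 6 [453.5 238.5] [ 63.2 -82.9  30. ]
top green 7 [404.4 211.3] [85.4 54.8 30. ]
top green 7 [444.  225.7] [ 85.4 -50.2  30. ]
top red 4 [403.5 214.5] [76.9 54.2 30. ]
top red 3 [442.7 228.7] [ 77.2 -49.5  30. ]
side blue 21 [319.7 188.4] [63.   3.1 30. ]
side blue 16 [303.4 201.6] [60.  84.2 30. ]
side green 4 [324.2 178. ] [ 86.1 -50.2  30. ]
side green 5 [303.  193.8] [85.9 54.1 30. ]
t 24.9 tool in stand mm [-58.9   1.  209.8] F stand [-11.6  -0.9   8.8] T [1.09 2.32 0.59]
```

Call:
send_rows(deltas=[[[0.1,0,-0.03],[0,0,0],8.7],[[0.1,0,0],[0,0,0],8.7],[[0.05,0,0],[0,0,0],8.7],[[0,0,0],[0,0,0],8.7],[[0,0,0],[0,0,0],8.7]])

```text
t: 25.32
ee_pos: [0.4599, -0.3337, 0.2098]
orientation: [[0.94, -0.341, -0.003], [-0.341, -0.94, 0.001], [-0.003, -0.0, -1.0]]
ft_force: [-14.0, 4.8, 9.6]
grip_width: 0.0868
grip_force: 7.1
```

```bash
cat > m.py <<'E'
from h import *
rep()
for n in("top","side"):
    t=optics.get_image(n)
    h=cv2.cvtColor(t["pixels"],cv2.COLOR_RGB2HSV)
    for nm,lo,hi in(("blue",(100,120,90),(122,255,255)),("green",(45,80,50),(80,255,255)),("red",(0,120,90),(8,255,255))):
        k,l,s_,c=cv2.connectedComponentsWithStats(cv2.inRange(h,lo,hi))
        for i in range(1,k):
            p=cast(t,c[i],.03)[0];q=Ro.from_euler('z',-YS).apply(p-O)*1e3
            if s_[i,4]>2 and -60<q[0]<130 and abs(q[1])<110:print(n,nm,s_[i,4],c[i].round(1),q.round(1))
rep()
E
python3 m.py
```

```text
t 25.32 tool in stand mm [-56.8   1.  209.8] F stand [-14.8  -0.2   9.6] T [1.38 2.88 0.62]
top blue 40 [388.  216.6] [58.5 88.9 30. ]
top blue 48 [414.8 225.9] [59.5 18.3 30. ]
top blue 6 [431.  230.2] [ 63.5 -23.3  30. ]
top green 6 [405.  211.2] [86.2 53.5 30. ]
top green 6 [444.  225.2] [ 86.7 -49.8  30. ]
top red 7 [404.  213.7] [79.2 53.7 30. ]
top red 8 [443.1 227.9] [ 79.5 -49.9  30. ]
side blue 21 [319.3 188.1] [64.9  2.5 30. ]
side blue 15 [302.7 201.5] [62. 85. 30.]
side green 3 [323.7 178. ] [ 87.6 -49.1  30. ]
side green 6 [302.8 194. ] [85.6 55.1 30. ]
t 25.42 tool in stand mm [-56.8   1.  209.8] F stand [-14.6  -1.9   8.8] T [1.29 2.87 0.65]
```

```bash
python3 -c "
from plant import ticket
print(ticket.hand_in())"
```

```text
the job is handed in; nothing more can be done
None
```

The job is handed in with the arm still pressing: the tweezers lie across both rails, the lid is shut, and the cassette is held against the backstop. I put the push at about 11 to 12 N, estimated from the wrist force and the rod colours. The cassette's squareness was not measured, only set by the two-finger push, and the hand-in gave no verdict.

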